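# Latch, tug and tip out a wash basket

### The job

The wash basket of wheel nuts sits loose in the tip-over stand: push its latch bolt fully home over the basket's lug, then tug the basket upwards by its handle, still in place, to make sure that the bolt holds it. Only then swing the cradle all the way over by its lifting bar, under control without letting it drop, so that all four nuts land in the tray and the basket stays latched upside down in the cradle. Leave the other things on the bench where they are.

Things in the scene. Friction and masses are not known exactly. Their poses are not given: they have to be found in the camera images.
- stand: Grey steel tip-over stand, fixed, 270 x 460 mm on plan: two feet along y, two hinge posts (139 mm high, at x = +-118 mm), rubber rests 165 mm either side. Origin on the bench below the middle of the hinge axis. Its x is the hinge axis and points roughly away from the robot (within 20 degrees); the basket starts on its +y side, the tray is on its -y side.
- hinge (a point): Middle of the cradle's hinge axis, 125 mm above the bench. The axis runs along the stand's x.
- cradle (a joint): Turn of the cradle about the hinge, rad. 0 = start, level on the +y side; it swings up through pi/2 (straight up) to 3.14 (level on the -y side, basket upside down); stops at both ends. Little hinge friction: about 12 N at the lifting bar starts it up, and it falls if let go off the top. Over some 15 N straight up on the basket's handle lifts the whole latched cradle.
- lift_bar (a point): Middle of the cradle's lifting bar: round steel bar 14 mm thick, 168 mm clear length along the hinge direction, 213 mm from the hinge, between the ends of the side rails. Starts 128 mm above the bench. About 30 mm clear between it and the bolt's guides. Pinched from above it turns in the fingers as it is swung, so the tool may stay pointing down. Axes as the cradle's (x along the bar).
- seat (a point): Point on the cradle's floor, 90 mm from the hinge, where the middle of the basket's underside sits. Axes as the cradle's: at start as the stand's.
- latch (a joint): Travel of the slide bolt on the cradle's outer edge, m, along the cradle's x (= the stand's +x, away from the robot). 0 = fully drawn; 0.050 = fully home, its 8 mm rod lying across the whole lug and into the keeper beyond. Starts at 0 to 0.008. Stays where left; about 2 N moves it.
- latch_stud (a point): Upright steel stud of the bolt, 11 mm thick with a 15 mm ball top: push it sideways. This point is in the middle of the stud; the ball's top is 17 mm above it, the bolt rod 24 mm below. 166 mm from the hinge, 160 mm above the bench.
- basket: Loose rectangular steel-wire wash basket, 160 mm (x) x 100 mm (y), rim 49 mm high, 0.28 to 0.55 kg without nuts. Origin: middle of its underside, axes as the cradle's. A tongue on its -y edge lies under two fixed clips, a lug on its +y edge under the path of the bolt. With the bolt home it can rise just 3 mm at the lug before the bolt stops it; with the bolt drawn it lifts out.
- basket_handle (a point): Middle of the top bar of the basket's loop handle, on its +y (latch) side: round bar 8 mm thick, 68 mm wide along x, 71 mm above the basket's underside, 22 mm above the rim. Can be pinched from above, fingers closing along y. Raising this side of the loaded basket takes 3 to 6 N; a firm tug against the bolt is about 10 N.
- basket_lug (a point): Top of the basket's flat lug (36 mm wide, 4 mm thick) below the bolt's path, 166 mm from the hinge.
- tray: Aluminium tray, fixed, 190 mm (x) x 180 mm (y), 42 mm high, wall 3 mm, on the stand's -y side under the tipped-over cradle. Origin: middle of its underside.
- nut0: Steel wheel nut, 27 mm across its flange, 33 mm long, 0.05 kg, loose in the basket. Origin: middle of the flange face.
- nut1: Steel wheel nut, 27 mm across its flange, 33 mm long, 0.05 kg, loose in the basket. Origin: middle of the flange face.
- nut2: Steel wheel nut, 27 mm across its flange, 33 mm long, 0.05 kg, loose in the basket. Origin: middle of the flange face.
- nut3: Steel wheel nut, 27 mm across its flange, 33 mm long, 0.05 kg, loose in the basket. Origin: middle of the flange face.
- oil_filter: Bystander: oil filter, 77 mm across, 82 mm high, beside the stand.
- impact_socket: Bystander: dark socket, 34 mm across, 50 mm high, on the bench below the cradle.
- wrench: Bystander: steel spanner 190 mm long, on the bench beside the tray.
- brush: Bystander: brush 200 mm long beyond the stand.
- screwdriver: Bystander: screwdriver 200 mm long, on the bench beside the lifting bar.

How it is judged:
On the way, in this order (a step that is already met when the one before it is completed fails the run):
1. the bolt is fully home (over 44 of its 50 mm) with the cradle still level, the basket seated and the nuts in it (value of joint latch above 0.044 m and value of joint cradle below 0.12 rad and distance between basket and seat below 0.01 m and distance between basket and nut0 below 0.085 m and distance between basket and nut1 below 0.085 m and distance between basket and nut2 below 0.085 m and distance between basket and nut3 below 0.085 m), for 0.1 s.
2. the fingers tug the latched basket: its lug risen over 1.5 mm and pressing up against the bolt with over 1.5 N, cradle still level and nuts in the basket (all of step 1 and contact force between the fingers and basket above 3 N and contact force between basket and latch above 1.5 N and z of basket_lug in the frame of seat above 0.0055 m), for 0.2 s.
3. the cradle is right over (value of joint cradle above 3.05 rad), for 0.2 s.
At the end, for the whole second after the job is handed in: Cradle right over on its stop (joint above 3.05 rad) and still; bolt home (over 44 mm); basket still in the cradle, within 10 mm of its seat; all four nuts at rest in the tray, below its rim (value of joint cradle above 3.05 rad and velocity of joint cradle below 0.1 rad/s and value of joint latch above 0.044 m and distance between basket and seat below 0.01 m and x of nut0 in the frame of tray between -0.094 and 0.094 m and y of nut0 in the frame of tray between -0.089 and 0.089 m and z of each of nut0, nut1, nut2, nut3 in the frame of tray below 0.042 m and linear speed of each of nut0, nut1, nut2, nut3 below 0.03 m/s and x of nut1 in the frame of tray between -0.094 and 0.094 m and y of nut1 in the frame of tray between -0.089 and 0.089 m and x of nut2 in the frame of tray between -0.094 and 0.094 m and y of nut2 in the frame of tray between -0.089 and 0.089 m and x of nut3 in the frame of tray between -0.094 and 0.094 m and y of nut3 in the frame of tray between -0.089 and 0.089 m); the robot touches nothing.
It fails at once if the cradle is let drop or slammed (faster than 2.5 rad/s) (velocity of joint cradle above 2.5 rad/s or velocity of joint cradle below -2.5 rad/s).
It fails at once if the basket comes out of the cradle (over 25 mm from its seat) (distance between basket and seat above 0.025 m).
It fails at once if a bystander is moved over 30 mm (distance of any of oil_filter, impact_socket, wrench, brush, screwdriver from where it was at the start of the episode above 0.03 m).
It also fails if it takes over 72 s, if anything falls off the work surface, if the arm or the gripper's body presses on something with over 40 N, if the wrist force passes 120 N, or if a joint passes its speed limit or range.

### The arm

A 7-joint arm with a two-finger parallel gripper is mounted at the origin on the work surface. World frame = base frame: x ahead of the robot, y to its left, z up, the work surface at z = 0. Lengths are in m, angles in rad, forces in N, time in s.
With the tool pointing down it reaches from about 0.35 to 0.9 m from the base axis. Payload 8.1 kg.
Tool frame: the origin (TCP) lies at the very end of the fingers, on their centre line; the grasp point (between the pads) lies arm.hold_point_z behind it (arm.hold_point_z is the distance from the TCP to the grasp point, in m); z points along the fingers, y is the line along which they close (so a half turn about z gives the same grasp; the last joint's range is limited). The gripper opens to 92 mm and grips with 3 to 60 N. Pads are 19 mm wide; open, the fingers measure 130 mm over their backs; the gripper's body (75 mm by 190 mm) begins 47 mm behind the grasp point.
Start: joints at [1.139, 0.434, 0.025, 1.573, -0.012, 1.134, -0.075], TCP at [0.202, -0.592, 0.227] pointing down, gripper open.
Joint ranges: [-2.62, 2.62], [-0.44, 2.09], [-1.27, 1.32], [0.08, 2.57], [-1.32, 4.46], [0.12, 2], [-2.74, 2.74]. Speed limits (rad/s): [2.22, 2.22, 3.01, 3.01, 3.14, 3.14, 3.14].

### API

Orientations are given as a rotation vector (axis times angle).
In Python, from cell import arm, vision, job, cut_out gives the robot as it stands. The module is installed in compiled form; this text tells all that it offers.
- The arm moves only by the tool play_rows, never from a script. Its argument "increments" is text: rows parted by semicolons, each of 5 numbers parted by spaces: the shift along the tool's x, y, z in cm, then the turn about the tool's z in degrees, then the opening, from -1 (shut) to 1 (fully open), so that 0 is half open. A call has 1 to 5 rows; each row shifts and turns the commanded pose from where the row before left it, along the tool's axes as they then stand; what a row does not reach is not made up. A row lasts 1/12 s, in which the tool goes at most 41.7 mm and 7.16 degrees, less where a joint would pass 70% of its speed; a pose out of reach is approached as far as the arm can. A call is refused whole if a number of a shift passes 4.17 or a number of a turn 7.16, either way. A call with a gripper value outside its range is refused whole. The fingers move at their own pace and stop on an object; "grip_force" is the grip in N (left out, the last holds). Time passes only in rows, so rows that do not move let the fingers close. It gives the time, the measured TCP pose, the force, the opening and the grip force at its end, in the units of the state.
- arm.observe(): the state, without advancing time (a new reading comes with each control period).
- vision.get_image(name): name is "scene" or "top"; returns a dict with "frame" (420x560x3 uint8, red, green, blue), "z_map" (420x560 float32, m along the optical axis (not along the pixel's ray), 0 where there is no reading), "mtx" (3x3 intrinsics, pixels), "cam_to_world" (4x4, takes a point from camera to world coordinates). Camera axes: x right, y up, looking along -z (the intrinsics and any distortion apply to the point x, -y, -z); pixel columns grow to the right and rows downward; lengths in m; the calibration is good to about 2 mm. A picture is of the moment at which its call begins.
- job.sign_off(): hands the job in; it is judged then, once.
Trained networks look in a picture, given as the dict that the camera call returned (one of the last four; its "shot" number tells which), for a name from the list of things; names that differ only in an ending like _2 or _b are one class to them, and where a whole thing is asked for, a point or a joint stands for the part that bears it (a point fixed in the world has none). Each returns a list of dicts, best first, with "confidence" (0 to 1); they miss things now and then, are a little off and sometimes report something else, mostly with a low value. They report only what shows in the picture. A call takes as long as a camera call.
- cut_out(query, picture): "mask" (420x560 bool, what is visible of it) and "point" ([row, column] in pixels, amid what is visible of it).
The state is a dict: "clock": time; "joints": joint angles; "dq": joint speeds; "joint_efforts": joint torques, N m; "position": TCP position; "ee_rot": TCP orientation; "force": force on the tool from outside, world axes, zero at the start; "ft_torque": the same for the moment, N m; "width": opening from 0.0 (shut) to 1.0 (fully open); "gripper_force": force on a finger pad.
Only numpy, scipy, OpenCV 4.12 (cv2) and the standard library are available. Lean on these libraries where they do the work, as an engineer would, in place of code of your own. Each camera call takes 0.05 s, during which the arm holds its last target. There are 200 camera calls.

## Working session

There is one attempt and no reset: what is moved stays moved. The work goes in short steps, Python scripts to look and compute and a tool call to move; the robot and the scene stay as the last step left them, time stands still between calls to the robot, and variables do not carry over. Pictures are saved under pics/ and viewed, at most 10 in all, crops included, and the job is handed in when it is done.

Besides the shell and the picture viewer there is one more tool, called by a JSON object that holds its "fn" and its "kwargs", one argument or row to a line. play_rows: Moves the arm, as the interface text tells. Its arguments: {"type":"object","properties":{"increments":{"type":"string"},"grip_force":{"type":"number"}},"required":["increments"]}

```bash
mkdir -p pics; cat > h.py <<'E'
import numpy as np, cv2
from cell import arm, vision, job, cut_out
def w(im, r, c, z=None):
    K=im["mtx"]; z=im["z_map"][r,c] if z is None else z
    p=np.stack([(c-K[0,2])/K[0,0]*z, -(r-K[1,2])/K[1,1]*z, -z, np.ones_like(z)],-1)
    return (p@im["cam_to_world"].T)[...,:3]
def cloud(im):
    r,c=np.mgrid[:420,:560]; return w(im,r,c)
E
python3 - <<'E'
from h import *
np.set_printoptions(precision=4,suppress=True)
s=arm.observe(); print(s, arm.hold_point_z)
ims={n:vision.get_image(n) for n in("scene","top")}
out=[]
for n,im in ims.items():
    cv2.imwrite(f"pics/{n}0.png",cv2.resize(im["frame"][...,::-1],(800,600)))
    C=cloud(im)
    print(n,im["cam_to_world"])
    for q in ["stand","lift_bar","latch_stud","basket","basket_handle","tray","oil_filter","screwdriver","impact_socket"]:
        for d in cut_out(q,im)[:2]:
            m=d["mask"]&(im["z_map"]>0); 
            if m.sum()<3: continue
            P=C[m]; print(q,round(d["confidence"],2),d["point"],m.sum(),np.median(P,0),P.min(0),P.max(0))
E
```

```text
{'clock': 0.0, 'joints': array([ 1.1394,  0.4352,  0.0249,  1.5741, -0.0116,  1.134 , -0.0751]), 'dq': array([ 0.0016, -0.0007, -0.001 ,  0.0005, -0.0002, -0.002 ,  0.0004]), 'joint_efforts': array([ -0.0002, -66.7845,   0.985 , -31.4463,  -0.0605,   0.0431,
         0.0001]), 'position': array([ 0.2016, -0.591 ,  0.226 ]), 'ee_rot': array([-3.0978, -0.5138,  0.0006]), 'force': array([ 0.5805, -0.147 ,  0.3836]), 'ft_torque': array([-0.0282,  0.0362, -0.0609]), 'gripper_force': 0.0, 'width': 1.0001263049036575} 0.0188
scene [[-0.3534 -0.6241  0.6968  1.3063]
 [ 0.9354 -0.2309  0.2676  0.3321]
 [-0.0062  0.7464  0.6654  0.825 ]
 [ 0.      0.      0.      1.    ]]
stand 0.65 [225.9, 254.0] 8901 [0.6425 0.0034 0.079 ] [ 0.2384 -0.3206 -0.0036] [0.7079 0.1867 0.1809]
lift_bar 0.6 [211.7, 290.0] 2437 [0.5791 0.0932 0.1345] [ 0.3124 -0.1252 -0.001 ] [0.6697 0.1738 0.1792]
basket 0.84 [208.1, 269.4] 1663 [0.5573 0.0263 0.1357] [ 0.2515 -0.1027 -0.0026] [0.6385 0.1177 0.203 ]
basket_handle 0.8 [204.1, 285.4] 1311 [0.5563 0.0336 0.1395] [ 0.2515 -0.0378 -0.0019] [0.635  0.1177 0.203 ]
tray 0.
[... 930 characters left out ...]
1 ] [0.4419 0.0983 0.1268] [0.5058 0.1098 0.1783]
latch_stud 0.41 [229.0, 293.1] 1945 [0.557  0.0316 0.1286] [ 0.4656 -0.0474 -0.0073] [0.6555 0.1199 0.2037]
basket 0.78 [225.9, 307.2] 1252 [0.5523 0.028  0.13  ] [ 0.4667 -0.0492 -0.0063] [0.653  0.1169 0.2037]
basket_handle 0.83 [237.2, 283.4] 1188 [0.5492 0.0383 0.1297] [ 0.4667 -0.0344 -0.0063] [0.653  0.1143 0.2037]
oil_filter 0.76 [221.2, 204.2] 639 [0.5938 0.287  0.0801] [0.5607 0.2537 0.0041] [0.6358 0.3287 0.0887]
screwdriver 0.57 [271.8, 235.1] 304 [0.4511 0.2112 0.022 ] [ 0.4022  0.1999 -0.0047] [0.5046 0.2242 0.0304]
impact_socket 0.72 [223.9, 415.5] 387 [ 0.5703 -0.3349  0.0059] [ 0.4721 -0.354  -0.0047] [ 0.6466 -0.3118  0.0135]
```

```bash
python3 - <<'E'
from h import *
for n in("scene","top"):
    im=vision.get_image(n)
    np.save(n+".npy",im,allow_pickle=True)
    a=im["frame"][...,::-1]
    a=a[130:290,150:370] if n=="scene" else a[150:310,220:440]
    cv2.imwrite(f"pics/{n}1.png",cv2.resize(a,None,fx=3.6,fy=3.6,interpolation=cv2.INTER_CUBIC))
E
```

```text
(no output)
```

View pics/top1.png

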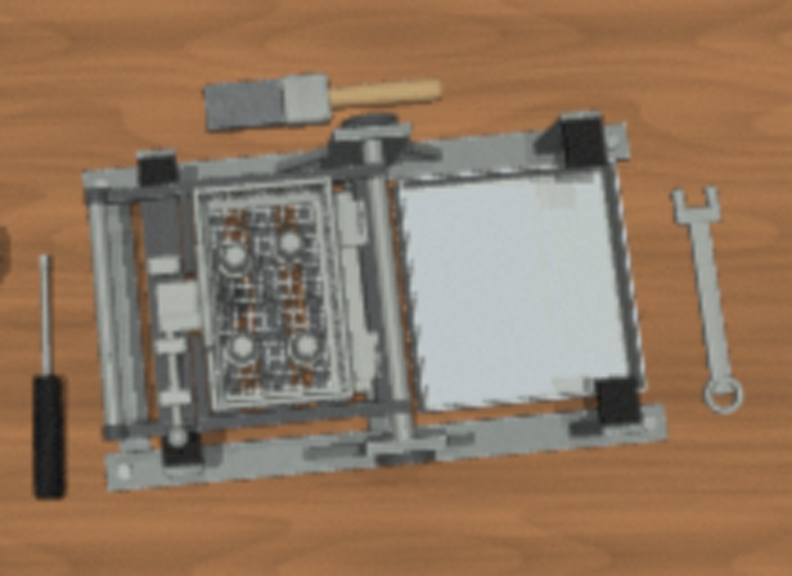

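View pics/scene1.png

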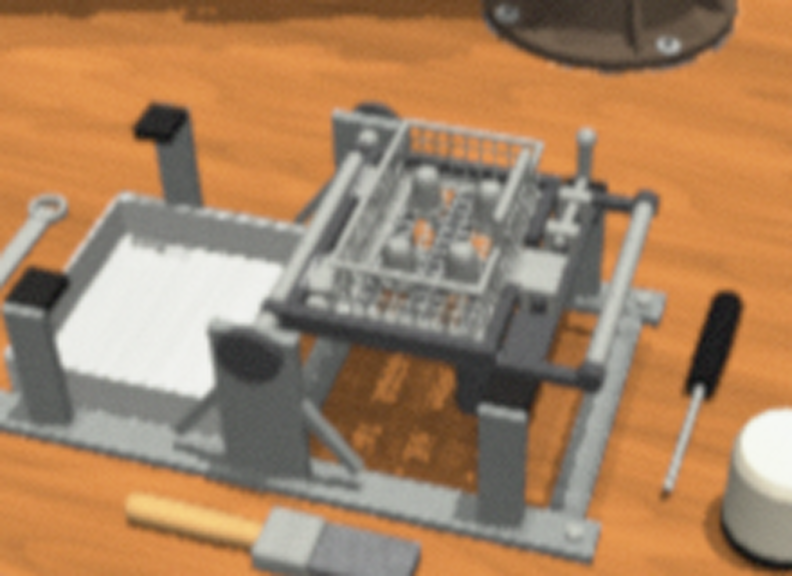

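The top view shows the lifting bar at the left (crop col 97–118), the stud with its ball at crop (178,437), the basket with four nuts, and the hinge rod at crop col 372–400. The tray is at the right. The stand's yaw is about +5°, and the screwdriver lies left of the bar. In the scene view the stud ball is at (587,135) and the bar runs (648,200)–(595,370). The handle is at about (530,150)–(495,275).

```bash
python3 - <<'E'
from h import *
np.set_printoptions(precision=4,suppress=True)
L={n:np.load(n+".npy",allow_pickle=True).item() for n in("scene","top")}
def pt(n,x,y,k=1):
    im=L[n]; o=(150,130) if n=="scene" else (220,150)
    c=int(round(x/3.6+o[0]-.4)); r=int(round(y/3.6+o[1]-.4))
    P=cloud(im)[r-k:r+k+1,c-k:c+k+1].reshape(-1,3); return P[P[:,2].argsort()][-3:].mean(0)
for nm,n,x,y in [("bar far","top",98,210),("bar near","top",117,410),("hinge far","top",373,165),("hinge near","top",400,415),("ball","top",178,437),("bar near","scene",645,215),("bar far","scene",597,360),("ball","scene",587,135),("hinge far","scene",275,290),("hinge near","scene",350,160)]:
    print(nm,n,pt(n,x,y))
# cloud merge: yaw fit from hinge/bar tops
C=np.concatenate([cloud(L[n]).reshape(-1,3) for n in L])
for n in L:
    P=cloud(L[n]).reshape(-1,3)
    h=P[(P[:,2]>.186)&(P[:,2]<.25)&(abs(P[:,0]-.55)<.15)&(abs(P[:,1]-.05)<.15)]
    print(n,"z>.186",len(h)); print(h[h[:,0].argsort()][:: max(1,len(h)//25)])
    b=P[(P[:,2]>.11)&(P[:,2]<.15)&(P[:,1]>.13)&(P[:,1]<.2)&(P[:,0]>.47)&(P[:,0]<.63)]
    f=np.polyfit(b[:,0],b[:,1],1); print("bar",len(b),f,np.polyval(f,.55),np.degrees(np.arctan(f[0])),b[:,2].max(),np.percentile(b[:,2],95))
E
```

```text
bar far top [0.6177 0.1619 0.1346]
bar near top [0.4711 0.1508 0.1378]
hinge far top [ 0.6471 -0.0449  0.1371]
hinge near top [ 0.4625 -0.0614  0.1348]
ball top [0.4469 0.1017 0.1769]
bar near scene [0.4751 0.1563 0.1374]
bar far scene [0.6275 0.1676 0.1388]
ball scene [0.4528 0.1076 0.1781]
hinge far scene [ 0.631 -0.049  0.135]
hinge near scene [ 0.4852 -0.057   0.1361]
scene z>.186 89
[[0.5109 0.0849 0.1888]
 [0.5126 0.0855 0.1872]
 [0.5147 0.086  0.1948]
 [0.5187 0.0797 0.2019]
 [0.5199 0.0851 0.1983]
 [0.5228 0.0835 0.2029]
 [0.5241 0.0791 0.1997]
 [0.5289 0.0832 0.2013]
 [0.531  0.0839 0.2001]
 [0.5341 0.085  0.1996]
 [0.5389 0.0841 0.2028]
 [0.5427 0.0829 0.2024]
 [0.5464 0.0818 0.2019]
 [0.5493 0.0878 0.1968]
 [0.5517 0.0861 0.2011]
 [0.5537 0.0868 0.1998]
 [0.5576 0.0882 0.1973]
 [0.5606 0.0867 0.202 ]
 [0.5639 0.0854 0.2012]
 [0.567  0.0866 0.198 ]
 [0.5692 0.0849 0.1992]
 [0.5746 0.0868 0.2009]
 [0.5756 0.0895 0.1995]
 [0.5794 0.0837 0.2008]
 [0.5806 0.0889 0.1973]
 [0.5816 0.0893 0.1953]
 [0.5825 0.0873 0.1896]
 [0.5833 0.0875 0.1931]
 [0.584  0.0853 0.1989]
 [0.5845 0.08
[... 271 characters left out ...]
[0.5216 0.0818 0.1964]
 [0.5241 0.0843 0.1973]
 [0.5264 0.0843 0.1991]
 [0.5292 0.0843 0.1965]
 [0.5317 0.0791 0.1965]
 [0.5341 0.0842 0.1983]
 [0.5366 0.0791 0.1984]
 [0.5394 0.079  0.1955]
 [0.5419 0.0841 0.1972]
 [0.5442 0.0866 0.1998]
 [0.5468 0.084  0.1991]
 [0.5494 0.0839 0.1985]
 [0.5518 0.0814 0.1997]
 [0.554  0.0839 0.2027]
 [0.557  0.0864 0.1989]
 [0.5594 0.0813 0.1997]
 [0.562  0.0838 0.2002]
 [0.5648 0.0812 0.1979]
 [0.5674 0.0837 0.198 ]
 [0.5699 0.0862 0.1988]
 [0.5726 0.0836 0.1973]
 [0.5747 0.0836 0.2004]
 [0.5759 0.081  0.1918]
 [0.5776 0.0886 0.1989]
 [0.5802 0.0861 0.198 ]]
bar 333 [0.0352 0.1376] 0.1569634717762536 2.0150537785833382 0.1402706601667425 0.13738922742641052
```

{"fn": "play_rows", "kwargs": {
  "increments": "0 0 0 7.1 -1; 0 0 0 7.0 -1; 1.4 -3.9 0 0 -1; 1.4 -3.9 0 0 -1; 1.4 -3.9 0 0 -1",
  "grip_force": 20
}}

```text
clock: 1.52
position: [0.234, -0.4702, 0.2263]
ee_rot: [-3.139, -0.128, 0.0]
force: [1.0, 0.8, 0.9]
width: 0.686
gripper_force: 0.0
```

{"fn": "play_rows", "kwargs": {
  "increments": "1.4 -3.9 0 0 -1; 1.4 -3.9 0 0 -1; 1.4 -3.9 0 0 -1; 1.4 -3.9 0 0 -1; 1.4 -3.9 0 0 -1"
}}

```text
clock: 1.93
position: [0.2877, -0.2695, 0.227]
ee_rot: [3.138, 0.13, 0.001]
force: [1.3, 0.4, 0.6]
width: 0.322
gripper_force: 0.0
```

{"fn": "play_rows", "kwargs": {
  "increments": "1.4 -3.9 0 0 -1; 1.4 -3.9 0 0 -1; 1.4 -3.9 0 0 -1; 1.4 -3.9 0 0 -1; 1.4 -3.9 0 0 -1"
}}

```text
clock: 2.35
position: [0.3414, -0.0693, 0.2272]
ee_rot: [3.138, 0.129, 0.002]
force: [2.1, -0.3, 0.4]
width: 0.012
gripper_force: 0.0
```

{"fn": "play_rows", "kwargs": {
  "increments": "1.5 -3.4 0 0 -1; 1.5 -3.4 0 0 -1; 1.5 -3.4 0 0 -1; 1.5 -3.4 0 0 -1; 1.4 -3.4 0 0 -1"
}}

```text
clock: 2.77
position: [0.4015, 0.1061, 0.2271]
ee_rot: [-3.139, -0.129, -0.002]
force: [1.6, -1.0, -0.8]
width: 0.006
gripper_force: 0.0
```

{"fn": "play_rows", "kwargs": {
  "increments": "0 0 0 0 -1; 0 0 2 0 -1; 0 0 2 0 -1; 0 0 2 0 -1; 0 0 1.3 0 -1"
}}

```text
clock: 3.18
position: [0.4004, 0.104, 0.1523]
ee_rot: [3.139, 0.13, -0.002]
force: [-0.1, -0.3, -0.3]
width: 0.007
gripper_force: 0.0
```

```bash
python3 - <<'E'
from h import *
print(arm.observe()["position"],arm.observe()["force"])
for n in("scene","top"):
    im=vision.get_image(n)
    a=im["frame"][...,::-1]
    a=a[130:290,150:370] if n=="scene" else a[190:310,210:375]
    f=2 if n=="scene" else 4
    cv2.imwrite(f"pics/{n}2.png",cv2.resize(a,None,fx=f,fy=f,interpolation=cv2.INTER_CUBIC))
a=cv2.imread("pics/scene2.png");b=cv2.imread("pics/top2.png");b=cv2.resize(b,(360,262))
o=np.zeros((320,800,3),np.uint8);o[:,:440]=a;o[:262,440:]=b;cv2.imwrite("pics/c2.png",o)
E
```

```text
[0.40043056 0.10400452 0.15227746] [-0.08331588 -0.30148094 -0.31255246]
```

View pics/c2.png

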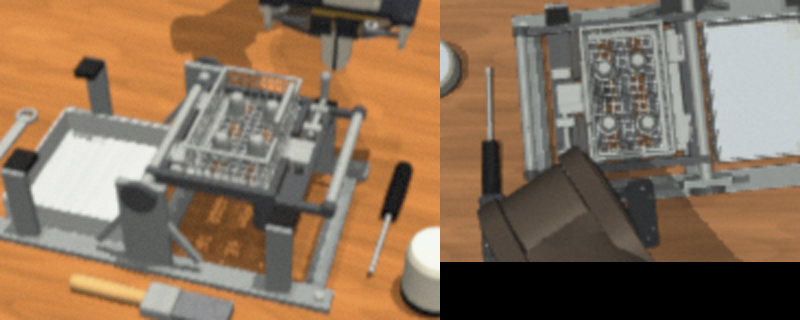

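The fingers are shut, standing clear behind the stud on the robot side, lined up with the bolt. Now I push.

{"fn": "play_rows", "kwargs": {
  "increments": "1.2 0 0 0 -1; 1.2 0 0 0 -1; 1.2 0 0 0 -1; 0.8 0 0 0 -1; 0.8 0 0 0 -1"
}}

```text
clock: 3.7
position: [0.4544, 0.1087, 0.1542]
ee_rot: [-3.139, -0.129, -0.001]
force: [-2.5, -0.2, 1.0]
width: 0.006
gripper_force: 0.9
```

{"fn": "play_rows", "kwargs": {
  "increments": "0.8 0 0 0 -1; 0.8 0 0 0 -1; 0.6 0 0 0 -1; 0.4 0 0 0 -1; 0 0 0 0 -1"
}}

```text
clock: 4.12
position: [0.4748, 0.11, 0.1527]
ee_rot: [3.136, 0.13, -0.014]
force: [-15.1, -1.3, 6.8]
width: -0.0
gripper_force: 7.6
```

{"fn": "play_rows", "kwargs": {
  "increments": "0.3 0 0 0 -1; 0.2 0 0 0 -1; 0 0 0 0 -1"
}}

```text
clock: 4.37
position: [0.4752, 0.11, 0.1521]
ee_rot: [3.134, 0.132, -0.026]
force: [-32.4, -3.9, 22.6]
width: 0.002
gripper_force: 16.6
```

```bash
python3 - <<'E'
from h import *
im=vision.get_image("scene"); a=im["frame"][160:250,230:350,::-1]
cv2.imwrite("pics/s3.png",cv2.resize(a,None,fx=6,fy=6,interpolation=cv2.INTER_CUBIC))
E
```

```text
(no output)
```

View pics/s3.png

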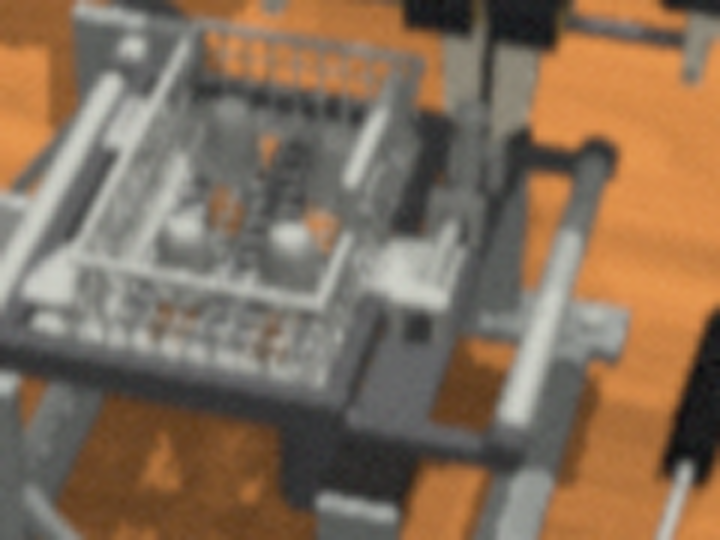

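{"fn": "play_rows", "kwargs": {
  "increments": "-0.5 0 0 0 -1; -0.3 0 -0.3 0 -1; 0 0 0 0 -1"
}}

```text
clock: 4.67
position: [0.4745, 0.1102, 0.1566]
ee_rot: [3.138, 0.13, -0.003]
force: [-6.7, 0.2, -0.8]
width: 0.004
gripper_force: 3.5
```

```bash
python3 - <<'E'
from h import *
np.set_printoptions(precision=3,suppress=True,linewidth=150)
t=np.radians(4.7); ex=np.array([np.cos(t),np.sin(t)]); ey=np.array([-ex[1],ex[0]]); h=np.array([.559,-.053])
def prof(im):
    P=cloud(im).reshape(-1,3); u=(P[:,:2]-h)@ex; v=(P[:,:2]-h)@ey
    m=(abs(v-.166)<.012)&(P[:,2]>.1)
    for a in np.arange(-.12,.06,.004):
        k=m&(abs(u-a)<=.002)
        if k.sum(): print(round(a,3),k.sum(),"zmax %.3f v@max %.3f"%(P[k,2].max(),v[k][P[k,2].argmax()]))
for n in("top","scene"):
    print(n); prof(np.load(n+".npy",allow_pickle=True).item())
print("now scene"); prof(vision.get_image("scene"))
p=arm.observe(); q=p["position"][:2]-h; print(q@ex,q@ey,p["position"],p["force"])
E
```

```text
top
-0.12 14 zmax 0.121 v@max 0.163
-0.116 13 zmax 0.124 v@max 0.173
-0.112 14 zmax 0.122 v@max 0.168
-0.108 13 zmax 0.123 v@max 0.159
-0.104 13 zmax 0.178 v@max 0.168
-0.1 16 zmax 0.177 v@max 0.165
-0.096 13 zmax 0.176 v@max 0.162
-0.092 13 zmax 0.175 v@max 0.165
-0.088 12 zmax 0.140 v@max 0.165
-0.084 15 zmax 0.142 v@max 0.167
-0.08 11 zmax 0.140 v@max 0.167
-0.076 17 zmax 0.146 v@max 0.171
-0.072 13 zmax 0.146 v@max 0.174
-0.068 15 zmax 0.145 v@max 0.171
-0.064 10 zmax 0.145 v@max 0.155
-0.06 15 zmax 0.142 v@max 0.167
-0.056 12 zmax 0.141 v@max 0.165
-0.052 13 zmax 0.142 v@max 0.164
-0.048 11 zmax 0.142 v@max 0.166
-0.044 16 zmax 0.139 v@max 0.166
-0.04 11 zmax 0.139 v@max 0.166
-0.036 19 zmax 0.146 v@max 0.155
-0.032 12 zmax 0.145 v@max 0.170
-0.028 11 zmax 0.145 v@max 0.170
-0.024 9 zmax 0.138 v@max 0.167
-0.02 16 zmax 0.142 v@max 0.167
-0.016 11 zmax 0.132 v@max 0.166
-0.012 14 zmax 0.131 v@max 0.161
-0.008 14 zmax 0.134 v@max 0.171
-0.004 14 zmax 0.133 v@max 0.160
0.0 12 zmax 0.130 v@max 0.162
0.004 13 zmax 0.131 v@max 0.167
0.008 13 zmax 0.134 v@max 0.159
0.012 11 zmax 0.130 
[... 2523 characters left out ...]
5 v@max 0.156
-0.016 74 zmax 0.561 v@max 0.155
-0.012 118 zmax 0.556 v@max 0.157
-0.008 76 zmax 0.552 v@max 0.154
-0.004 21 zmax 0.536 v@max 0.161
0.0 11 zmax 0.142 v@max 0.169
0.004 10 zmax 0.142 v@max 0.165
0.008 8 zmax 0.141 v@max 0.166
0.012 8 zmax 0.142 v@max 0.167
0.016 6 zmax 0.141 v@max 0.168
0.02 8 zmax 0.144 v@max 0.172
0.024 15 zmax 0.145 v@max 0.163
0.028 23 zmax 0.147 v@max 0.156
0.032 29 zmax 0.145 v@max 0.176
0.036 31 zmax 0.146 v@max 0.160
0.04 7 zmax 0.126 v@max 0.164
0.044 11 zmax 0.128 v@max 0.172
0.048 13 zmax 0.128 v@max 0.166
0.052 14 zmax 0.128 v@max 0.177
0.056 13 zmax 0.126 v@max 0.166
-0.07082230178462001 0.1695747915969453 [0.475 0.11  0.156] [-8.262 -0.323  0.274]
```

{"fn": "play_rows", "kwargs": {
  "increments": "-0.8 0 -0.4 0 -1; 0 0 -0.4 0 -1; 0.5 0 0 0 -1; 0.5 0 0 0 -1; 0.3 0 0 0 -1"
}}

```text
clock: 5.13
position: [0.4754, 0.1103, 0.1641]
ee_rot: [3.136, 0.13, -0.018]
force: [-34.0, -2.3, 23.9]
width: 0.008
gripper_force: 17.0
```

{"fn": "play_rows", "kwargs": {
  "increments": "0 0 0 0 -1"
}}

```text
clock: 5.22
position: [0.4752, 0.11, 0.1636]
ee_rot: [3.136, 0.131, -0.019]
force: [-23.5, -1.4, 11.6]
width: 0.008
gripper_force: 11.7
```

```bash
python3 - <<'E'
from h import *
np.set_printoptions(precision=4,suppress=True)
t=np.radians(4.7); ex=np.array([np.cos(t),np.sin(t)]); ey=np.array([-ex[1],ex[0]]); h=np.array([.559,-.053])
p=arm.observe(); q=p["position"][:2]-h; print(q@ex,q@ey,p["position"],p["force"])
im=vision.get_image("scene")
for n,I in(("old",np.load("scene.npy",allow_pickle=True).item()),("now",im)):
    P=cloud(I).reshape(-1,3); u=(P[:,:2]-h)@ex; v=(P[:,:2]-h)@ey
    a=I["z_map"]; 
    for z0 in(.15,.156,.162,.168,.174):
        m=(abs(v-.166)<.014)&(abs(P[:,2]-z0)<=.003)&(u>-.12)&(u<-.03)
        print(n,z0,m.sum(),u[m].max(),np.median(u[m]),np.median(v[m]))
a=im["frame"][170:230,285:335,::-1]; cv2.imwrite("pics/s4.png",cv2.resize(a,None,fx=10,fy=10,interpolation=cv2.INTER_CUBIC))
E
```

```text
-0.07013484179601763 0.16933644107230025 [0.4752 0.11   0.1636] [-23.5415  -1.3662  11.6463]
old 0.15 8 -0.08926621329556195 -0.09522466955886941 0.16840506694614443
old 0.156 8 -0.0910690596844511 -0.09300954363355662 0.1647403864598521
old 0.162 11 -0.09248293400014419 -0.09528332280489032 0.16726859664482024
old 0.168 5 -0.0927964271099167 -0.09426373993895786 0.16646646812211624
old 0.174 15 -0.09058492095398547 -0.09349424677799908 0.16695929059857806
now 0.15 11 -0.04570500792307161 -0.04849001489648932 0.16742383160114147
now 0.156 10 -0.046647185199180825 -0.0490117688547992 0.16724632920970195
now 0.162 10 -0.04778412038764751 -0.04886464794177586 0.16687340064419304
now 0.168 8 -0.04688422532662658 -0.04908612858812465 0.1677158723435136
now 0.174 28 -0.043952282677477694 -0.05420992601737028 0.1697707717545815
```

View pics/s4.png

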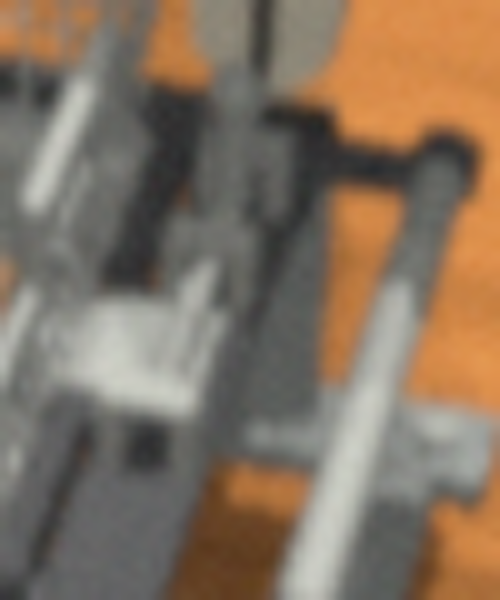

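The bolt came to a hard stop after about 45 mm from where it started. The picture shows the rod across the lug and in the keeper, so the bolt is home. Next is the handle.

{"fn": "play_rows", "kwargs": {
  "increments": "-1.5 0 0 0 -1; -2.2 0 -1 0 -1; 0 0 -4 0 -1; 0 0 -4 0 -0.2; 0 0 0 0 0"
}}

```text
clock: 5.68
position: [0.4479, 0.1096, 0.2618]
ee_rot: [-3.137, -0.13, -0.018]
force: [2.4, 0.6, 0.1]
width: 0.103
gripper_force: 0.0
```

{"fn": "play_rows", "kwargs": {
  "increments": "3 0.8 0 0 0; 3 0.8 0 0 0; 3 0.8 0 0 0; 0.8 0.5 0 0 0; 0 0 0 0 0"
}}

```text
clock: 6.1
position: [0.547, 0.0856, 0.2543]
ee_rot: [-3.139, -0.125, -0.002]
force: [-0.3, -0.8, 0.1]
width: 0.464
gripper_force: 0.0
```

{"fn": "play_rows", "kwargs": {
  "increments": "0 0.1 2 0 0; 0 0 2 0 0; 0 0 2 0 0; 0 0 1.3 0 0; 0 0 0 0 0"
}}

```text
clock: 6.52
position: [0.5419, 0.0859, 0.1793]
ee_rot: [3.138, 0.131, -0.007]
force: [-1.0, -0.2, -0.2]
width: 0.503
gripper_force: 0.0
```

{"fn": "play_rows", "kwargs": {
  "increments": "0 0 0 0 -1; 0 0 0 0 -1; 0 0 0 0 -1; 0 0 0 0 -1; 0 0 0 0 -1",
  "grip_force": 25
}}

```text
clock: 6.93
position: [0.5444, 0.0862, 0.1825]
ee_rot: [-3.139, -0.13, -0.002]
force: [1.1, -0.6, 0.0]
width: 0.184
gripper_force: 0.0
```

{"fn": "play_rows", "kwargs": {
  "increments": "0 0 0 0 -1; 0 0 0 0 -1; 0 0 0 0 -1; 0 0 0 0 -1"
}}

```text
clock: 7.27
position: [0.5445, 0.0849, 0.1822]
ee_rot: [3.138, 0.128, 0.001]
force: [0.1, -4.7, 6.5]
width: 0.075
gripper_force: 25.0
```

{"fn": "play_rows", "kwargs": {
  "increments": "0 0 -0.2 0 -1; 0 0 -0.1 0 -1; 0 0 0 0 -1"
}}

```text
clock: 7.52
position: [0.5435, 0.0854, 0.1841]
ee_rot: [3.138, 0.129, -0.002]
force: [0.3, -3.3, -3.3]
width: 0.075
gripper_force: 25.0
```

{"fn": "play_rows", "kwargs": {
  "increments": "0 0 -0.1 0 -1; 0 0 0 0 -1"
}}

```text
clock: 7.68
position: [0.5434, 0.0855, 0.1851]
ee_rot: [3.138, 0.129, -0.003]
force: [0.4, -2.3, -7.0]
width: 0.077
gripper_force: 25.0
```

{"fn": "play_rows", "kwargs": {
  "increments": "0 0 -0.1 0 -1; 0 0 0 0 -1; 0 0 0 0 -1; 0 0 0 0 -1"
}}

```text
clock: 8.02
position: [0.5434, 0.0861, 0.1859]
ee_rot: [3.139, 0.13, -0.003]
force: [0.6, -1.4, -16.7]
width: 0.072
gripper_force: 25.0
```

{"fn": "play_rows", "kwargs": {
  "increments": "0 0 -0.05 0 -1; 0 0 0 0 -1; 0 0 0 0 -1; 0 0 0 0 -1"
}}

```text
clock: 8.35
position: [0.5434, 0.0856, 0.1868]
ee_rot: [3.138, 0.129, -0.002]
force: [-1.5, -3.6, -18.2]
width: 0.074
gripper_force: 25.0
```

The tug reached 17–18 N for over half a second with only about 4 mm of rise, so the bolt holds. I lower, release and go to the bar.

{"fn": "play_rows", "kwargs": {
  "increments": "0 0 0.2 0 -1; 0 0 0.2 0 -1; 0 0 0.1 0 -1; 0 0 0 0 -0.6; 0 0 0 0 -0.2"
}}

```text
clock: 8.77
position: [0.5456, 0.0874, 0.1838]
ee_rot: [-3.137, -0.131, -0.006]
force: [-0.2, 0.5, -0.3]
width: 0.174
gripper_force: 0.0
```

{"fn": "play_rows", "kwargs": {
  "increments": "0 0 0 0 0; 0 0 0 0 0; 0 0 0 0 0; 0 0 -2 0 0; 0 0 -4 0 0"
}}

```text
clock: 9.18
position: [0.5416, 0.0852, 0.239]
ee_rot: [3.138, 0.13, -0.012]
force: [0.9, -0.5, 0.2]
width: 0.489
gripper_force: 0.0
```

{"fn": "play_rows", "kwargs": {
  "increments": "0 -2 0 0 0; 0 -2 0 0 -0.2; 0 -2 0 0 -0.4; 0 -1.3 0 0 -0.4; 0 0 0 0 -0.4"
}}

```text
clock: 9.6
position: [0.5373, 0.1624, 0.2425]
ee_rot: [-3.137, -0.137, -0.001]
force: [0.1, -0.3, -0.3]
width: 0.31
gripper_force: 0.0
```

```bash
python3 - <<'E'
from h import *
np.set_printoptions(precision=4,suppress=True)
t=np.radians(4.7); ex=np.array([np.cos(t),np.sin(t)]); ey=np.array([-ex[1],ex[0]]); h=np.array([.559,-.053])
p=arm.observe(); q=p["position"][:2]-h; print(q@ex,q@ey,p["position"],p["force"])
for n in("scene","top"):
    I=np.load(n+".npy",allow_pickle=True).item()
    P=cloud(I).reshape(-1,3); u=(P[:,:2]-h)@ex; v=(P[:,:2]-h)@ey
    for lo,hi in((-.07,-.02),(-.02,.02),(.02,.07)):
        m=(abs(v-.213)<.012)&(P[:,2]>.133)&(P[:,2]<.145)&(u>lo)&(u<hi); print(n,lo,m.sum(),np.median(v[m]),np.median(P[m,1]),np.median(P[m,0]),P[m,2].max())
    m=(abs(v)<.012)&(P[:,2]>.128)&(P[:,2]<.145)&(abs(u)<.08); print(n,"hinge",np.median(v[m]), np.polyfit(u[m],v[m],1))
I=vision.get_image("scene"); cv2.imwrite("pics/s5.png",cv2.resize(I["frame"][130:280,200:370,::-1],None,fx=4,fy=4,interpolation=cv2.INTER_CUBIC))
E
```

```text
-0.003953824656172734 0.21644774181982035 [0.5373 0.1624 0.2425] [ 0.1385 -0.2815 -0.2733]
scene -0.07 60 0.2134620023776275 0.15587906685357508 0.4972556110765462 0.13874413891861792
scene -0.02 53 0.2131331271819169 0.15911950448975323 0.5431980824102896 0.13898447172238448
scene 0.02 74 0.21275056826348662 0.16266042109029621 0.5883433077766556 0.13826004521291257
scene hinge 0.00235752818278262 [-0.0028  0.0027]
top -0.07 41 0.21192530485713212 0.1544184909261424 0.4961089519972636 0.13888950613037365
top -0.02 42 0.2113224191373304 0.15684341501805255 0.5387404686734629 0.1382593391426694
top 0.02 41 0.21129757025205986 0.1619492666754736 0.5872210091081244 0.1386720751228787
top hinge 0.0018316665964326424 [-0.0049  0.0022]
```

View pics/s5.png

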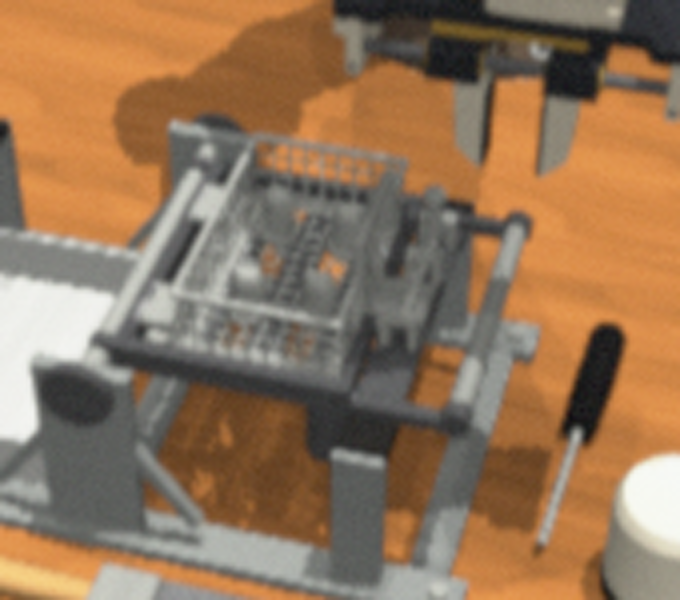

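The bolt is home, the cradle is level and the nuts are in. Pinching the bar mid-length would bring the gripper body down onto the basket handle, so I measure the body.

```bash
python3 - <<'E'
from h import *
from scipy.spatial.transform import Rotation as R
s=arm.observe(); Rm=R.from_rotvec(s["ee_rot"]).as_matrix()
Ps=[]
for n in("scene","top"):
    I=vision.get_image(n); Ps.append((cloud(I)[I["z_map"]>0]-s["position"])@Rm)
P=np.concatenate(Ps)
for z in np.arange(0,-.14,-.01):
    m=(abs(P[:,2]-z)<.005)&(abs(P[:,0])<.08)&(abs(P[:,1])<.12)
    if m.sum(): print(round(z,3),m.sum(),"x",P[m,0].min().round(3),P[m,0].max().round(3),"y",P[m,1].min().round(3),P[m,1].max().round(3), np.percentile(P[m,0],[5,95]).round(3))
t=np.radians(4.7); ex=np.array([np.cos(t),np.sin(t)]); ey=np.array([-ex[1],ex[0]]); h=np.array([.559,-.053])
for n in("scene","top"):
    I=np.load(n+".npy",allow_pickle=True).item(); Q=cloud(I).reshape(-1,3); u=(Q[:,:2]-h)@ex; v=(Q[:,:2]-h)@ey
    m=(Q[:,2]>.186)&(Q[:,2]<.22)&(abs(v-.138)<.02)&(abs(u)<.06); print(n,"handle u",u[m].min(),u[m].max(),"v",v[m].min(),v[m].max(),np.median(v[m]))
    m=(Q[:,2]>.172)&(Q[:,2]<.185)&(v<.17)&(v>.0)&(abs(u)<.1); print(n,"rim u",np.percentile(u[m],[1,99]),"v",np.percentile(v[m],[1,99]),np.percentile(Q[m,2],98))
    m=(Q[:,2]>.12)&(Q[:,2]<.145)&(abs(v-.195)<.008)&(abs(u)<.12); print("rails", np.sort(u[m])[::4])
E
```

```text
0.0 9 x -0.008 0.012 y -0.019 0.018 [-0.004  0.012]
-0.01 51 x -0.007 0.013 y -0.031 0.028 [-0.003  0.012]
-0.02 56 x -0.004 0.015 y -0.032 0.029 [0.006 0.013]
-0.03 73 x -0.005 0.016 y -0.032 0.031 [0.001 0.012]
-0.04 76 x -0.008 0.013 y -0.033 0.032 [-0.002  0.013]
-0.05 73 x -0.008 0.013 y -0.034 0.033 [-0.004  0.012]
-0.06 9 x -0.011 0.012 y -0.045 0.03 [-0.004  0.012]
-0.07 77 x -0.018 0.039 y -0.087 0.085 [-0.007  0.038]
-0.08 348 x -0.036 0.039 y -0.087 0.086 [0.007 0.038]
-0.09 361 x -0.037 0.04 y -0.092 0.093 [-0.021  0.038]
-0.1 383 x -0.037 0.039 y -0.094 0.095 [-0.02   0.037]
-0.11 1374 x -0.038 0.041 y -0.095 0.097 [-0.03   0.034]
-0.12 168 x -0.023 0.029 y -0.051 0.016 [0.019 0.027]
-0.13 168 x -0.016 0.029 y -0.051 0.016 [0.019 0.027]
-0.14 166 x -0.008 0.027 y -0.051 0.016 [0.019 0.024]
scene handle u -0.03661924109153385 0.03765102337840016 v 0.13415037068757668 0.14243172146444832 0.1384627402236604
scene rim u [-0.09742341  0.08072419] v [0.03836073 0.16773521] 0.18035270507959583
rails [-0.09530223 -0.09203035 -0.08872402 -0.08702312 -0.08663067 -0.08621325
 -0.08466542 -0.08293202  0.08413261  0.08534086  0.08723543  0.08966428
  0.09053741  0.09108831  0.09191128  0.09201475  0.09247702  0.092961
  0.09420341]
top handle u -0.03902774394704684 0.035045546970972986 v 0.13220372342132566 0.14045639535470436 0.1364802043039264
top rim u [-0.09877819  0.07823064] v [0.03745086 0.16758606] 0.1777520554725765
rails [-0.09528628 -0.09325039 -0.09226095 -0.08974223 -0.08784549 -0.0867631
  0.08299092  0.0848535   0.08695688  0.08915193  0.09124049  0.0926002 ]
```

{"fn": "play_rows", "kwargs": {
  "increments": "3.3 0.2 0 0 -0.4; 3.4 0.2 0 0 -0.4; 0 0 0 -7 -0.4; 0 0 0 -7 -0.4; 0 0 0 0 -0.4"
}}

```text
clock: 10.17
position: [0.6058, 0.1583, 0.2414]
ee_rot: [3.098, 0.516, -0.002]
force: [0.2, -0.1, 0.6]
width: 0.301
gripper_force: 0.0
```

{"fn": "play_rows", "kwargs": {
  "increments": "0 0 0 0 -0.4; 0 0 0 0 -0.4"
}}

```text
clock: 10.33
position: [0.6051, 0.1594, 0.2422]
ee_rot: [3.101, 0.503, -0.0]
force: [1.1, 0.8, -0.5]
width: 0.303
gripper_force: 0.0
```

```bash
cat > st.py <<'E'
from h import *
t=np.radians(4.7); ex=np.array([np.cos(t),np.sin(t)]); ey=np.array([-ex[1],ex[0]]); h=np.array([.559,-.053])
for i in range(3):
    p=arm.observe(); q=p["position"][:2]-h; r=p["ee_rot"]; print("u,v",(q@ex).round(4),(q@ey).round(4),"z",p["position"][2].round(4),"yaw",np.degrees(2*np.arctan2(r[1],r[0])).round(2)%360,p["force"].round(1),p["width"])
    if i<2: vision.get_image("scene")
E
python3 st.py
```

```text
u,v 0.0633 0.2079 z 0.2422 yaw 18.45 [ 1.1  0.8 -0.5] 0.30320612630298027
u,v 0.0633 0.2081 z 0.2423 yaw 18.5 [-0.3  0.5  0.1] 0.30135543821241945
u,v 0.0633 0.2083 z 0.2424 yaw 18.56 [-1.   0.4 -0.4] 0.30421091535332695
```

{"fn": "play_rows", "kwargs": {
  "increments": "0.1 -0.4 2 0 -0.4; 0 0 2.5 0 -0.4; 0 0 2.5 0 -0.4; 0 0 2 0 -0.4; 0 0 0 0 -0.4"
}}

```text
clock: 10.85
position: [0.6024, 0.163, 0.1483]
ee_rot: [3.098, 0.509, -0.01]
force: [-0.4, -0.3, -0.7]
width: 0.299
gripper_force: 0.0
```

```bash
python3 st.py; python3 - <<'E'
from h import *
o=np.zeros((420,800,3),np.uint8)
I=vision.get_image("scene"); o[:,:400]=cv2.resize(I["frame"][160:265,260:360,::-1],(400,420),interpolation=cv2.INTER_CUBIC)
I=vision.get_image("top"); o[:,400:]=cv2.resize(I["frame"][170:275,225:325,::-1],(400,420),interpolation=cv2.INTER_CUBIC)
cv2.imwrite("pics/s6.png",o)
E
```

```text
u,v 0.061 0.2117 z 0.1483 yaw 18.65 [-0.4 -0.3 -0.7] 0.2990712552657062
u,v 0.0621 0.2123 z 0.1506 yaw 18.67 [-0.1  0.1 -0. ] 0.29727185065211253
u,v 0.0632 0.2129 z 0.1524 yaw 18.68 [0.3 0.4 0.8] 0.2994424541970948
```

View pics/s6.png

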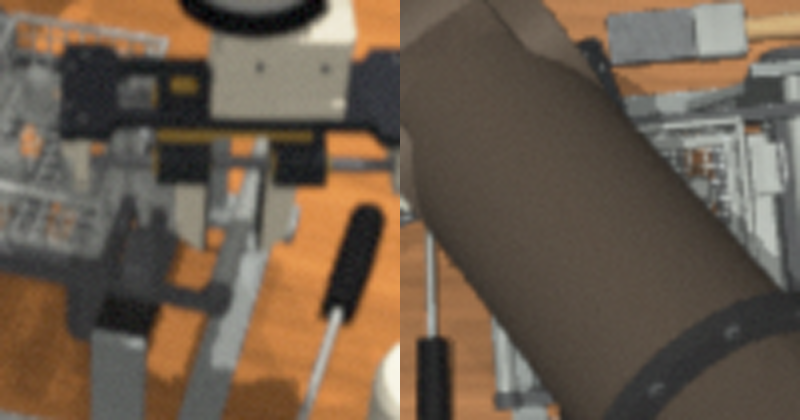

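The fingers straddle the lifting bar (scene half, around (220,230)), and the body is beside the handle. I go down slowly.

{"fn": "play_rows", "kwargs": {
  "increments": "0 0 0.8 0 -0.4; 0 0 0.8 0 -0.4; 0 0 0.5 0 -0.4; 0 0 0 0 -0.4"
}}

```text
clock: 11.38
position: [0.6041, 0.1639, 0.1298]
ee_rot: [3.099, 0.511, -0.003]
force: [0.3, -0.5, -0.1]
width: 0.298
gripper_force: 0.0
```

{"fn": "play_rows", "kwargs": {
  "increments": "0 0 0.5 0 -0.4; 0 0 0.5 0 -0.4; 0 0 0.3 0 -0.4; 0 0 0 0 -0.4; 0 0 0 0 -0.4"
}}

```text
clock: 11.8
position: [0.6047, 0.1644, 0.118]
ee_rot: [3.1, 0.511, -0.001]
force: [0.1, -0.9, 0.8]
width: 0.3
gripper_force: 0.0
```

{"fn": "play_rows", "kwargs": {
  "increments": "0 0 0 0 -1; 0 0 0 0 -1; 0 0 0 0 -1; 0 0 0 0 -1; 0 0 0 0 -1",
  "grip_force": 35
}}

```text
clock: 12.22
position: [0.6054, 0.1633, 0.1184]
ee_rot: [3.099, 0.509, 0.001]
force: [1.7, -5.3, 1.0]
width: 0.172
gripper_force: 32.3
```

```bash
python3 st.py
```

```text
u,v 0.064 0.2118 z 0.1184 yaw 18.65 [ 1.7 -5.3  1. ] 0.17178152503453878
u,v 0.064 0.2118 z 0.1184 yaw 18.65 [ 2.4 -4.8  0.7] 0.17135222988890475
u,v 0.064 0.2118 z 0.1184 yaw 18.66 [ 1.8 -5.1  1.8] 0.17337374539845937
```

```bash
python3 - <<'E'
import numpy as np
R=.2125; th=np.concatenate([[0,.02,.06,.12,.19],np.arange(.27,3.10,.08)]); th=np.append(th,[3.13])
phi=13.95; out=[]
P=lambda a:np.array([R*np.cos(a+.014),R*np.sin(a+.014)])
for i in range(1,len(th)):
    d=(P(th[i])-P(th[i-1]))*100; turn=2.33 if 9<=i<15 else 0
    p=np.radians(phi); out.append("%.2f %.2f %.2f %.1f -1"%(d[0]*np.sin(p),-d[0]*np.cos(p),-d[1],turn)); phi-=turn
for k in range(0,len(out),5): print(th[min(k+5,len(th)-1)].round(2),(P(th[min(k+5,len(th)-1)])+[0,.125]).round(3)," ; ".join(out[k:k+5]))
E
```

```text
0.27 [0.204 0.185] -0.00 0.01 -0.42 0.0 -1 ; -0.01 0.04 -0.85 0.0 -1 ; -0.03 0.13 -1.27 0.0 -1 ; -0.06 0.24 -1.47 0.0 -1 ; -0.10 0.40 -1.65 0.0 -1
0.67 [0.165 0.259] -0.13 0.53 -1.61 0.0 -1 ; -0.16 0.65 -1.56 0.0 -1 ; -0.19 0.77 -1.50 0.0 -1 ; -0.22 0.88 -1.44 2.3 -1 ; -0.21 1.00 -1.36 2.3 -1
1.07 [0.099 0.313] -0.18 1.11 -1.27 2.3 -1 ; -0.15 1.21 -1.18 2.3 -1 ; -0.11 1.31 -1.08 2.3 -1 ; -0.06 1.40 -0.97 2.3 -1 ; 0.00 1.47 -0.85 0.0 -1
1.47 [0.018 0.337] 0.00 1.53 -0.73 0.0 -1 ; 0.00 1.59 -0.61 0.0 -1 ; 0.00 1.63 -0.48 0.0 -1 ; 0.00 1.66 -0.35 0.0 -1 ; 0.00 1.69 -0.21 0.0 -1
1.87 [-0.065  0.327] 0.00 1.70 -0.08 0.0 -1 ; 0.00 1.70 0.06 0.0 -1 ; 0.00 1.69 0.19 0.0 -1 ; 0.00 1.67 0.33 0.0 -1 ; 0.00 1.64 0.46 0.0 -1
2.27 [-0.139  0.286] 0.00 1.59 0.59 0.0 -1 ; 0.00 1.54 0.71 0.0 -1 ; 0.00 1.48 0.83 0.0 -1 ; 0.00 1.41 0.95 0.0 -1 ; 0.00 1.33 1.06 0.0 -1
2.67 [-0.191  0.219] 0.00 1.24 1.16 0.0 -1 ; 0.00 1.14 1.26 0.0 -1 ; 0.00 1.04 1.35 0.0 -1 ; 0.00 0.93 1.42 0.0 -1 ; 0.00 0.81 1.49 0.0 -1
3.07 [-0.212  0.137] 0.00 0.69 1.55 0.0 -1 ; 0.00 0.56 1.60 0.0 -1 ; 0.00 0.43 1.64 0.0 -1 ; 0.00 0.30 1.67 0.0 -1 ; 0.00 0.17 1.69 0.0 -1
3.13 [-0.212  0.124] 0.00 0.04 1.27 0.0 -1
```

{"fn": "play_rows", "kwargs": {
  "increments": "0 0 -0.4 0 -1; 0 0.05 -0.85 0 -1; -0.05 0.15 -1.25 0 -1; -0.05 0.25 -1.45 0 -1; -0.1 0.4 -1.65 0 -1"
}}

```text
clock: 12.73
position: [0.6052, 0.1557, 0.1728]
ee_rot: [-3.099, -0.51, 0.003]
force: [6.6, -1.2, -12.2]
width: 0.167
gripper_force: 37.1
```

```bash
python3 st.py
```

```text
u,v 0.0632 0.2042 z 0.1728 yaw 18.70999999999998 [  6.6  -1.2 -12.2] 0.16737324839824305
u,v 0.0633 0.2033 z 0.1761 yaw 18.65 [-0.6 -2.8 -7.6] 0.16600409253023274
u,v 0.0633 0.2037 z 0.1748 yaw 18.649999999999977 [ 2.8 -0.6 -9.9] 0.16699165961951415
```

{"fn": "play_rows", "kwargs": {
  "increments": "-0.15 0.55 -1.6 0 -1; -0.15 0.65 -1.55 0 -1; -0.2 0.75 -1.5 0 -1; -0.2 0.9 -1.45 2.3 -1; -0.2 1.0 -1.35 2.3 -1"
}}

```text
clock: 13.25
position: [0.6077, 0.1198, 0.248]
ee_rot: [-3.113, -0.389, 0.003]
force: [-0.5, 7.0, -8.0]
width: 0.155
gripper_force: 35.2
```

{"fn": "play_rows", "kwargs": {
  "increments": "-0.2 1.1 -1.25 2.3 -1; -0.15 1.2 -1.2 2.3 -1; -0.1 1.3 -1.1 2.3 -1; -0.05 1.4 -0.95 2.3 -1; 0 1.45 -0.85 0 -1"
}}

```text
clock: 13.67
position: [0.6116, 0.0603, 0.3036]
ee_rot: [-3.129, -0.145, 0.004]
force: [-14.3, 16.5, 12.9]
width: 0.142
gripper_force: 34.9
```

```bash
python3 st.py
```

```text
u,v 0.0617 0.1086 z 0.3036 yaw 5.319999999999993 [-14.3  16.5  12.9] 0.1417065967977044
u,v 0.0621 0.1049 z 0.3056 yaw 5.220000000000027 [-19.6  13.2  20.3] 0.13938885272504445
u,v 0.0621 0.1058 z 0.3051 yaw 5.220000000000027 [-14.3  12.3  16.2] 0.1397592045283417
```

```bash
python3 - <<'E'
from h import *
s=arm.observe();print(s["ft_torque"],s["joints"].round(2))
I=vision.get_image("scene"); cv2.imwrite("pics/s7.png",cv2.resize(I["frame"][90:240,200:370,::-1],None,fx=4,fy=4,interpolation=cv2.INTER_CUBIC))
E
```

```text
[ 2.96716384  3.44650637 -0.16671796] [ 0.17  0.42 -0.52  1.44  0.2   1.33 -1.84]
```

View pics/s7.png

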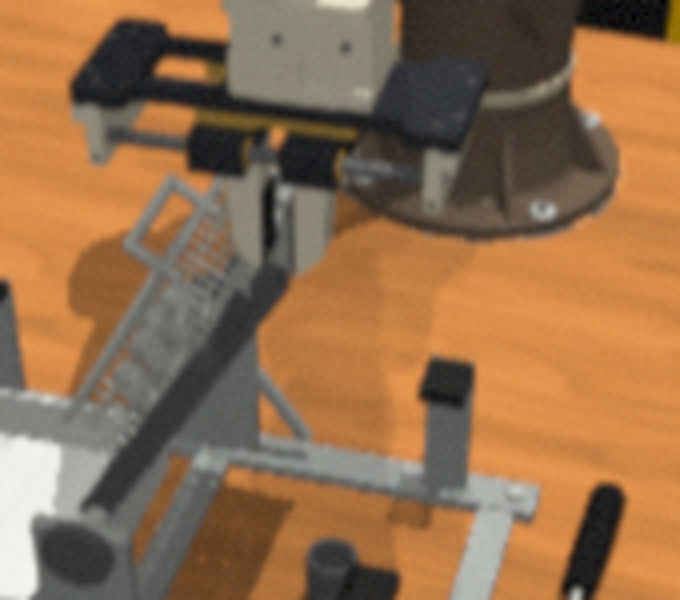

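{"fn": "play_rows", "kwargs": {
  "increments": "0 0 0 0 -0.62; 0 0 0 0 -0.62; 0 0 0 0 -0.62"
}}

```text
clock: 14.07
position: [0.614, 0.0571, 0.303]
ee_rot: [-3.133, -0.144, -0.002]
force: [-1.5, 8.3, 5.3]
width: 0.189
gripper_force: 4.3
```

```bash
python3 st.py
```

```text
u,v 0.0638 0.1052 z 0.303 yaw 5.259999999999991 [-1.5  8.3  5.3] 0.18869986667448466
u,v 0.0639 0.1052 z 0.3029 yaw 5.25 [-2.4  7.6  5.6] 0.19318681706318722
u,v 0.0639 0.1052 z 0.3029 yaw 5.259999999999991 [-2.9  8.3  5.8] 0.18911189684047708
```

{"fn": "play_rows", "kwargs": {
  "increments": "0 0 0.3 0 -0.62; 0 0 0 0 -0.62"
}}

```text
clock: 14.33
position: [0.6145, 0.0571, 0.2997]
ee_rot: [-3.133, -0.144, -0.003]
force: [-0.5, 8.6, 3.9]
width: 0.188
gripper_force: 4.2
```

{"fn": "play_rows", "kwargs": {
  "increments": "0 0 0.3 0 -0.62; 0 0 0 0 -0.62; 0 0 0 0 -0.62"
}}

```text
clock: 14.58
position: [0.6146, 0.057, 0.2968]
ee_rot: [-3.133, -0.143, -0.004]
force: [-0.5, 8.2, 3.4]
width: 0.187
gripper_force: 4.2
```

```bash
python3 st.py
```

```text
u,v 0.0644 0.1051 z 0.2968 yaw 5.240000000000009 [-0.5  8.2  3.4] 0.18693313812582044
u,v 0.0644 0.105 z 0.2968 yaw 5.240000000000009 [0.4 8.8 3.1] 0.19077362866861053
u,v 0.0644 0.105 z 0.2968 yaw 5.240000000000009 [-0.6  8.3  4.5] 0.18721792561698491
```

```bash
cat > arc.py <<'E'
import numpy as np,sys
v,z,a0,a1,n,off=map(float,sys.argv[1:]); n=int(n)
P=lambda a:np.array([-.0012+.213*np.cos(a),.125+.213*np.sin(a)-off])
c=np.array([v,z])
for k,a in enumerate(np.linspace(a0,a1,n+1)[1:]):
    d=(P(a)-c)*100; c=P(a); print("0 %.2f %.2f 0"%(-d[0],-d[1]),end="; "if (k+1)%5 else "   -> a=%.2f %s\n"%(a,c.round(4)))
E
python3 arc.py .105 .2968 1.04 1.9 10 .0155
```

```text
0 1.46 -0.50 0; 0 1.69 -0.72 0; 0 1.74 -0.57 0; 0 1.78 -0.42 0; 0 1.81 -0.26 0   -> a=1.47 [0.0202 0.3214]
0 1.83 -0.11 0; 0 1.83 0.05 0; 0 1.82 0.21 0; 0 1.79 0.36 0; 0 1.76 0.52 0   -> a=1.90 [-0.0701  0.3111]
```

{"fn": "play_rows", "kwargs": {
  "increments": "0 1.45 -0.5 0 -0.62; 0 1.7 -0.7 0 -0.62; 0 1.75 -0.55 0 -0.62; 0 1.8 -0.4 0 -0.62; 0 1.5 -0.25 0 -0.62"
}}

```text
clock: 15.1
position: [0.6221, -0.0284, 0.3208]
ee_rot: [-3.137, -0.14, -0.003]
force: [0.2, 2.0, 0.3]
width: 0.19
gripper_force: 0.5
```

```bash
python3 st.py
```

```text
u,v 0.0649 0.0193 z 0.3208 yaw 5.100000000000023 [0.2 2.  0.3] 0.19031662127152485
u,v 0.0649 0.0148 z 0.3208 yaw 4.84 [ 1.2 -3.4 -0.5] 0.18918751072837167
u,v 0.0647 0.0158 z 0.3202 yaw 4.79 [-0.1 -1.4 -0.5] 0.19290952233895217
```

{"fn": "play_rows", "kwargs": {
  "increments": "0 0 0 0 -1; 0 0 0 0 -1; 0 0 0 0 -1",
  "grip_force": 25
}}

```text
clock: 15.45
position: [0.6216, -0.0284, 0.3197]
ee_rot: [-3.138, -0.138, 0.0]
force: [2.0, 0.0, -3.3]
width: 0.144
gripper_force: 25.0
```

```bash
python3 st.py; python3 arc.py .0158 .3202 1.49 3.14 25 .0175
```

```text
u,v 0.0644 0.0194 z 0.3197 yaw 5.050000000000011 [ 2.   0.  -3.3] 0.14378903976649682
u,v 0.0644 0.0194 z 0.3197 yaw 5.0400000000000205 [ 2.6  1.6 -2.7] 0.14017612389184403
u,v 0.0643 0.0194 z 0.3197 yaw 5.0400000000000205 [ 2.9  1.8 -3.9] 0.1469471738337485
0 1.38 -0.03 0; 0 1.41 0.03 0; 0 1.40 0.12 0; 0 1.39 0.21 0; 0 1.37 0.30 0   -> a=1.82 [-0.0537  0.3139]
0 1.35 0.39 0; 0 1.32 0.48 0; 0 1.29 0.57 0; 0 1.25 0.65 0; 0 1.20 0.73 0   -> a=2.15 [-0.1178  0.2858]
0 1.15 0.81 0; 0 1.09 0.88 0; 0 1.03 0.95 0; 0 0.97 1.02 0; 0 0.90 1.08 0   -> a=2.48 [-0.1693  0.2384]
0 0.83 1.14 0; 0 0.75 1.19 0; 0 0.67 1.24 0; 0 0.59 1.28 0; 0 0.50 1.31 0   -> a=2.81 [-0.2026  0.1768]
0 0.41 1.34 0; 0 0.32 1.37 0; 0 0.23 1.39 0; 0 0.14 1.40 0; 0 0.05 1.40 0   -> a=3.14 [-0.2142  0.1078]
```

{"fn": "play_rows", "kwargs": {
  "increments": "0 1.4 -0.05 0 -1; 0 1.5 0.05 0 -1; 0 1.5 0.1 0 -1; 0 1.45 0.2 0 -1; 0 1.4 0.3 0 -1"
}}

```text
clock: 15.97
position: [0.6273, -0.1045, 0.3139]
ee_rot: [3.138, 0.133, -0.002]
force: [-3.4, -0.2, -0.2]
width: 0.143
gripper_force: 25.0
```

```bash
python3 st.py
```

```text
u,v 0.0639 -0.0569 z 0.3139 yaw 4.86 [-3.4 -0.2 -0.2] 0.14294839418519364
u,v 0.0638 -0.0613 z 0.3128 yaw 4.62 [-0.4 -5.1 -0.6] 0.14440236410826096
u,v 0.0638 -0.0605 z 0.313 yaw 4.58 [-1.3 -4.6  1.5] 0.14479531468873474
```

{"fn": "play_rows", "kwargs": {
  "increments": "0 1.2 0.4 0 -1; 0 1.2 0.45 0 -1; 0 1.15 0.55 0 -1; 0 1.15 0.65 0 -1; 0 1.1 0.7 0 -1"
}}

```text
clock: 16.48
position: [0.6318, -0.1635, 0.2859]
ee_rot: [3.137, 0.131, -0.003]
force: [-4.0, -3.4, 0.8]
width: 0.14
gripper_force: 25.0
```

{"fn": "play_rows", "kwargs": {
  "increments": "0 1.1 0.8 0 -1; 0 1.05 0.85 0 -1; 0 1.0 0.95 0 -1; 0 0.95 1.0 0 -1; 0 0.9 1.05 0 -1"
}}

```text
clock: 16.9
position: [0.6356, -0.2139, 0.2387]
ee_rot: [3.136, 0.13, -0.004]
force: [-2.8, -4.7, -2.8]
width: 0.147
gripper_force: 25.0
```

```bash
python3 st.py
```

```text
u,v 0.0632 -0.1667 z 0.2387 yaw 4.75 [-2.8 -4.7 -2.8] 0.1473383277536791
u,v 0.063 -0.1687 z 0.2362 yaw 4.65 [ 2.2 -6.9 -5.7] 0.14130309168888003
u,v 0.0631 -0.1681 z 0.2369 yaw 4.64 [-1.2 -6.3 -4.3] 0.14539064831033716
```

{"fn": "play_rows", "kwargs": {
  "increments": "0 0.8 1.1 0 -1; 0 0.75 1.15 0 -1; 0 0.65 1.2 0 -1; 0 0.6 1.25 0 -1; 0 0.5 1.3 0 -1"
}}

```text
clock: 17.42
position: [0.6381, -0.2475, 0.1783]
ee_rot: [3.136, 0.129, -0.004]
force: [-2.6, -6.7, -3.4]
width: 0.143
gripper_force: 25.0
```

```bash
python3 st.py
```

```text
u,v 0.0629 -0.2004 z 0.1783 yaw 4.72 [-2.6 -6.7 -3.4] 0.1426789619330466
u,v 0.0627 -0.2014 z 0.1755 yaw 4.67 [ 3.5 -8.7 -7. ] 0.1424969012637581
u,v 0.0628 -0.201 z 0.1764 yaw 4.68 [-0.1 -8.6 -5.8] 0.14283053298402174
```

{"fn": "play_rows", "kwargs": {
  "increments": "0 0.45 1.3 0 -1; 0 0.35 1.35 0 -1; 0 0.2 1.35 0 -1; 0 0.15 1.2 0 -1; 0 0.05 1.0 0 -1"
}}

```text
clock: 17.93
position: [0.6391, -0.2609, 0.1158]
ee_rot: [3.134, 0.128, -0.004]
force: [-1.1, -11.9, -4.5]
width: 0.147
gripper_force: 25.0
```

```bash
python3 st.py
```

```text
u,v 0.0628 -0.2138 z 0.1158 yaw 4.67 [ -1.1 -11.9  -4.5] 0.14714345946865454
u,v 0.0628 -0.2139 z 0.114 yaw 4.67 [  3.6 -12.2  -9.4] 0.1405482810924224
u,v 0.0628 -0.2139 z 0.1149 yaw 4.67 [  1.6 -11.7  -7.3] 0.14227132773084647
```

Slowly onto the stop, watching the force.

{"fn": "play_rows", "kwargs": {
  "increments": "0 -0.1 0.4 0 -1; 0 -0.1 0.3 0 -1; 0 0 0.2 0 -1; 0 0 0 0 -1"
}}

```text
clock: 18.37
position: [0.6392, -0.2614, 0.1075]
ee_rot: [3.131, 0.125, -0.002]
force: [1.1, -16.8, -7.6]
width: 0.143
gripper_force: 25.0
```

{"fn": "play_rows", "kwargs": {
  "increments": "0 0 0.3 0 -1; 0 0 0 0 -1; 0 0 0 0 -1"
}}

```text
clock: 18.62
position: [0.6392, -0.2615, 0.1047]
ee_rot: [3.131, 0.125, -0.002]
force: [2.0, -17.3, -7.5]
width: 0.142
gripper_force: 25.0
```

{"fn": "play_rows", "kwargs": {
  "increments": "0 0.3 0.3 0 -1; 0 0.1 0 0 -1; 0 0 0.3 0 -1; 0 0 0 0 -1; 0 0 0 0 -1"
}}

```text
clock: 19.03
position: [0.6392, -0.2615, 0.0981]
ee_rot: [3.135, 0.129, -0.005]
force: [0.2, -7.4, -8.4]
width: 0.147
gripper_force: 25.0
```

{"fn": "play_rows", "kwargs": {
  "increments": "0 0 0.3 0 -1; 0 0 0 0 -1; 0 0 0 0 -1"
}}

```text
clock: 19.28
position: [0.6393, -0.2615, 0.0967]
ee_rot: [3.135, 0.129, -0.004]
force: [-5.3, -7.4, 2.0]
width: 0.142
gripper_force: 25.0
```

{"fn": "play_rows", "kwargs": {
  "increments": "0 0 0.2 0 -1; 0 0 0 0 -1; 0 0 0 0 -1"
}}

```text
clock: 19.53
position: [0.6393, -0.2616, 0.0965]
ee_rot: [3.134, 0.129, -0.003]
force: [-10.7, -6.2, 17.8]
width: 0.141
gripper_force: 25.0
```

```bash
python3 - <<'E'
from h import *
I=vision.get_image("scene"); cv2.imwrite("pics/s8.png",cv2.resize(I["frame"][130:280,130:300,::-1],None,fx=4,fy=4,interpolation=cv2.INTER_CUBIC))
E
```

```text
(no output)
```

View pics/s8.png

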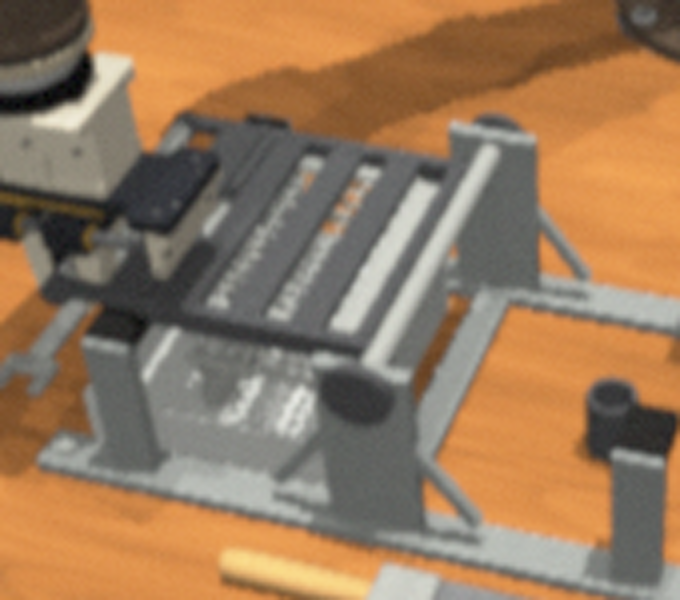

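The cradle lies level on the rest and the basket hangs upside down over the tray. I release and rise.

{"fn": "play_rows", "kwargs": {
  "increments": "0 0 -0.2 0 -0.7; 0 0 0 0 -0.5; 0 0 0 0 -0.42; 0 0 0 0 -0.42; 0 0 0 0 -0.42"
}}

```text
clock: 20.0
position: [0.6411, -0.2597, 0.0969]
ee_rot: [3.136, 0.132, 0.001]
force: [-0.2, -7.6, -0.6]
width: 0.288
gripper_force: 3.7
```

{"fn": "play_rows", "kwargs": {
  "increments": "0 0 -0.5 0 -0.42; 0 0 -1 0 -0.42; 0 0 -2 0 -0.42; 0 0 -3 0 -0.42; 0 0 -3 0 -0.42"
}}

```text
clock: 20.42
position: [0.6408, -0.2563, 0.1921]
ee_rot: [-3.137, -0.136, 0.002]
force: [-0.1, 0.5, 1.4]
width: 0.292
gripper_force: 0.0
```

{"fn": "play_rows", "kwargs": {
  "increments": "0 3.5 -1 0 -0.42; 0 4 -1 0 -0.42; 0 4 0 0 -0.42; 0 4 0 0 -0.42; 0 4 0 0 -0.42"
}}

```text
clock: 20.83
position: [0.6581, -0.4527, 0.2124]
ee_rot: [3.138, 0.136, 0.002]
force: [0.8, -0.4, 0.6]
width: 0.29
gripper_force: 0.0
```

```bash
python3 - <<'E'
from h import *
for n in("scene","top"):
    I=vision.get_image(n); P=cloud(I)
    for i in range(4 if n=="top" else 1):
        pass
    for d in cut_out("nut0",I)[:6]:
        m=d["mask"]&(I["z_map"]>0); print(n,"nut",round(d["confidence"],2),np.median(P[m],0).round(3),m.sum())
    Q=P.reshape(-1,3); t=np.radians(4.7); ex=np.array([np.cos(t),np.sin(t)]); ey=np.array([-ex[1],ex[0]]); h=np.array([.559,-.053])
    u=(Q[:,:2]-h)@ex; v=(Q[:,:2]-h)@ey; m=(abs(v+.213)<.012)&(abs(u)<.07)&(Q[:,2]>.08); print(n,"bar z",np.percentile(Q[m,2],[50,98]))
    m=(v<-.03)&(v>-.17)&(abs(u)<.07)&(Q[:,2]>.1)&(Q[:,2]<.18); print("plate tilt",np.polyfit(v[m],Q[m,2],1))
    if n=="scene": cv2.imwrite("pics/s9.png",cv2.resize(I["frame"][150:270,130:270,::-1],None,fx=5,fy=5,interpolation=cv2.INTER_CUBIC))
E
```

```text
scene nut 0.56 [ 0.573 -0.155  0.131] 4026
scene bar z [0.12868348 0.13251182]
plate tilt [-0.03608408  0.12627087]
top bar z [0.12644587 0.13146741]
plate tilt [-0.03276233  0.12419272]
```

View pics/s9.png

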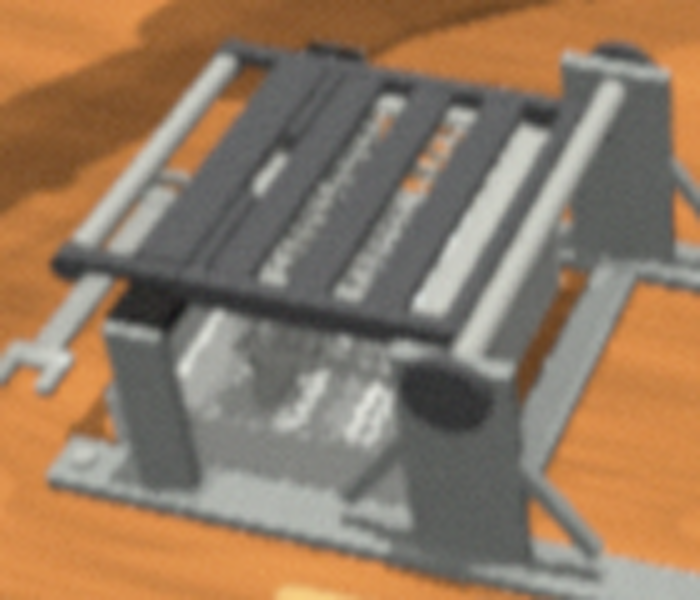

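The cradle rests level on its stop and the basket is held upside down. No nuts show on the bench, and the gripper is clear. I let things settle, then hand in.

{"fn": "play_rows", "kwargs": {
  "increments": "0 0 -1 0 -0.42; 0 0 0 0 -0.42; 0 0 0 0 -0.42; 0 0 0 0 -0.42; 0 0 0 0 -0.42"
}}

```text
clock: 21.45
position: [0.6581, -0.4501, 0.2226]
ee_rot: [3.138, 0.137, 0.0]
force: [-0.2, 1.0, -1.0]
width: 0.29
gripper_force: 0.0
```

```bash
python3 -c "
from h import *
print(job.sign_off(), arm.observe()['clock'])"
```

```text
the job is handed in; nothing more can be done
the job is handed in; nothing more can be done
```

I handed the job in at about 21 s with the bolt pushed to its hard stop, the tug held at 17–18 N, and the cradle swung over under control onto its stop with the basket still latched; no nuts show on the bench, but I couldn't see into the tray to confirm all four are there.

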